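# Thread the matching clamping board over the glue press posts

## Robot

A 7-joint arm with a two-finger parallel gripper is mounted at the origin on the work surface. World frame = base frame: x ahead of the robot, y to its left, z up, the work surface at z = 0. Lengths are in m, angles in rad, forces in N, time in s.
With the tool pointing down it reaches from about 0.425 to 0.875 m from the base axis. Payload 4.7 kg.
Tool frame: the origin (TCP) lies at the very end of the fingers, on their centre line; the grasp point (between the pads) lies 19 mm behind it; z points along the fingers, y is the line along which they close (so a half turn about z gives the same grasp; the last joint's range is limited). The gripper opens to 87 mm and grips with 3 to 60 N. Pads are 19 mm wide; open, the fingers measure 117 mm over their backs; the gripper's body (75 mm by 190 mm) begins 51 mm behind the grasp point.
Start: joints at [1.195, 0.321, -0.07, 1.45, 0.023, 1.371, -0.057], TCP at [0.247, -0.601, 0.223] pointing down, gripper open.
Joint ranges: [-2.86, 2.86], [-0.3, 2.09], [-1.38, 1.24], [0.06, 2.45], [-1.56, 4.7], [0.09, 2.05], [-2.69, 2.69]. Speed limits (rad/s): [2.57, 2.57, 3.14, 3.14, 3.14, 3.14, 3.14].

## Interface

Orientations are given as a rotation vector (axis times angle).
In Python, from cell import arm gives the robot as it stands.
- The arm moves only by the tool move_arm, never from a script. Its argument "steps" is a list of rows, each a list of 7 numbers: the shift along the world's x, y, z in m, then the turn, a rotation vector about the world's x, y, z in degrees, then the gripper's target within -1 to 1 (shut at 1, half-way at 0, fully open at -1). In form: [[dx, dy, dz, rx, ry, rz, hand], ...]. A call has 1 to 20 rows; each row is the pose to reach, as a shift and turn from the pose commanded when the call began; what a row does not reach only later rows make up. A row lasts 1/12 s, in which the tool goes at most 41.7 mm and 7.16 degrees, less where a joint would pass 70% of its speed; a pose out of reach is approached as far as the arm can. A call with a gripper value outside its range is refused whole. The fingers move at their own pace and stop on an object; "squeeze" is the grip in N (left out, the last holds). Time passes only in rows, so rows that repeat a pose let the fingers close. It gives the time, the measured TCP pose, the force, the opening and the grip force at its end, in the units of the state.
- arm.get_obs(): the state, without advancing time (a new reading comes with each control period).
- arm.read_camera(name): name is "scene" or "top" or "wrist"; returns a dict with "pixels" (384x512x3 uint8, red, green, blue), "range_z" (384x512 float32, m along the optical axis (not along the pixel's ray), 0 where there is no reading), "fov_y" (degrees; the focal length in pixels is half the picture's height over the tangent of half this angle, whatever the lens; pixels are square), "cx", "cy" (the principal point, pixels), "T" (4x4, takes a point from camera to world coordinates). Camera axes: x right, y up, looking along -z (the intrinsics and any distortion apply to the point x, -y, -z); pixel columns grow to the right and rows downward; lengths in m; the calibration is good to about 2 mm. The wrist camera is an equidistant fisheye: a pixel r from the principal point sees the ray r / f radians off the axis. A picture is of the moment at which its call begins.
- arm.hand_in(): hands the job in; it is judged then, once.
The state is a dict: "time": time; "q": joint angles; "joint_vel": joint speeds; "joint_efforts": joint torques, N m; "tool_pos": TCP position; "tool_rot": TCP orientation; "wrist_force": force on the tool from outside, world axes, zero at the start; "wrist_torque": the same for the moment, N m; "gripper_width": finger opening in m; "grip_force": force on a finger pad.
Only numpy, scipy, OpenCV 4.12 (cv2) and the standard library are available. Lean on these libraries where they do the work, as an engineer would, in place of code of your own. Each camera call takes 0.05 s, during which the arm holds its last target. There are 200 camera calls.

## Task

Pick up the clamping board whose two holes match the spacing of the two steel posts on the green glue press and thread it over both posts, keeping hold of it until it is most of the way down, so that it ends lying flat on the wooden stack in the press. Let go of it and leave the other two boards lying where they are.

Things in the scene. Friction and masses are not known exactly. Their poses are not given: they have to be found in the camera images.
- caul_wide: the matching clamping board: pale wooden board, 230 (x) x 70 (y) x 16 mm, lying flat, with a darker grip block in the middle of its top (36 mm along x, 28 along y, 36 tall); two through holes of 36 mm diameter at x = +70 and -70 mm (140 mm apart), y = 0. Works either way round. About 0.2 kg. Origin: centre of the underside, z up.
- press_top (a point): centre of the top of the wooden stack in the fixed glue press, 42 mm above the bench, on which the board must lie; x along the line of posts, z up. Green base 250 (x) x 110 x 30 mm, on it a brown wooden stack 100 (x) x 84 x 12 mm and two upright steel posts, 12 mm diameter, at x = +70 and -70 mm, y = 0, with tapered tips 58 mm above this point.
- caul_close: a board that does not fit, to be left alone: pale wooden board, 230 (x) x 70 (y) x 16 mm, lying flat, with a darker grip block in the middle of its top (36 mm along x, 28 along y, 36 tall); its two 36 mm holes are only 86 mm apart (x = +43 and -43 mm), close to the block. Origin: centre of the underside, z up.
- caul_single: a board that does not fit, to be left alone: pale wooden board, 230 (x) x 70 (y) x 16 mm, lying flat, with a darker grip block in the middle of its top (36 mm along x, 28 along y, 36 tall); it has only one 36 mm hole, at x = +70 mm. Origin: centre of the underside, z up.
Mind the look-alikes: they are no part of the job. Leave any red look-alike of the caul_wide alone.

How it is judged:
By the outcome, as a careful person would: the job done as asked, in the order asked, and still so for the second after the job is handed in, with the robot touching nothing.
It also fails if it takes over 40 s, if anything falls off the work surface, if the arm or the gripper's body presses on something with over 40 N, if the wrist force passes 120 N, or if a joint passes its speed limit or range.

## Working session

There is one attempt and no reset: what is moved stays moved. The work goes in short steps, Python scripts to look and compute and a tool call to move; the robot and the scene stay as the last step left them, time stands still between calls to the robot, and variables do not carry over. Pictures are saved under pics/ and viewed, at most 10 in all, crops included, and the job is handed in when it is done.

Besides the shell and the picture viewer there is one more tool, called as name(argument=value, ...) on one line, values as JSON. move_arm: Moves the arm, as the interface text tells. Its arguments: {"type":"object","properties":{"steps":{"type":"array"},"squeeze":{"type":"number"}},"required":["steps"]}

```bash
mkdir -p pics; cat > h.py <<'E'
import numpy as np, cv2
from cell import arm
def grab(name,tag):
    d=arm.read_camera(name); np.savez(f'pics/{tag}.npz',**d)
    cv2.imwrite(f'pics/{tag}.png',cv2.cvtColor(d['pixels'],cv2.COLOR_RGB2BGR)); return d
def cloud(d):
    z=d['range_z']; h,w=z.shape; f=h/2/np.tan(np.radians(float(d['fov_y']))/2)
    v,u=np.mgrid[:h,:w]; x=(u-d['cx'])/f*z; y=-(v-d['cy'])/f*z
    P=np.stack([x,y,-z,np.ones_like(z)],-1)@d['T'].T
    return P[...,:3]
E
python3 - <<'E'
from h import *
o=arm.get_obs(); print({k:np.round(v,3) for k,v in o.items()})
for n in('top','scene'):
    d=grab(n,n+'0'); print(n,d['T'].round(3).tolist(),d['fov_y'])
a=cv2.imread('pics/top0.png');b=cv2.imread('pics/scene0.png')
cv2.imwrite('pics/top0x.png',cv2.resize(a,(800,600),interpolation=cv2.INTER_CUBIC))
E
```

```text
{'time': np.float64(0.0), 'q': array([ 1.195,  0.322, -0.07 ,  1.452,  0.023,  1.371, -0.057]), 'joint_vel': array([ 0.001,  0.   ,  0.001, -0.001, -0.   , -0.001, -0.   ]), 'joint_efforts': array([-1.0000e-03, -4.9129e+01, -4.0400e-01, -3.1253e+01, -6.4000e-02,
        4.4000e-02,  0.0000e+00]), 'tool_pos': array([ 0.247, -0.601,  0.221]), 'tool_rot': array([-3.08e+00, -6.08e-01,  1.00e-03]), 'wrist_force': array([-0.09 ,  0.225,  0.338]), 'wrist_torque': array([-0.021, -0.004, -0.01 ]), 'grip_force': np.float64(0.0), 'gripper_width': np.float64(0.087)}
top [[0.006, 0.978, -0.209, 0.263], [-1.0, 0.006, -0.001, 0.132], [0.001, 0.209, 0.978, 1.307], [0.0, 0.0, 0.0, 1.0]] 50.156482039159485
scene [[-0.858, -0.41, 0.308, 0.831], [0.513, -0.681, 0.522, 0.662], [-0.005, 0.606, 0.795, 0.82], [0.0, 0.0, 0.0, 1.0]] 57.48390176203157
```

View pics/top0x.png

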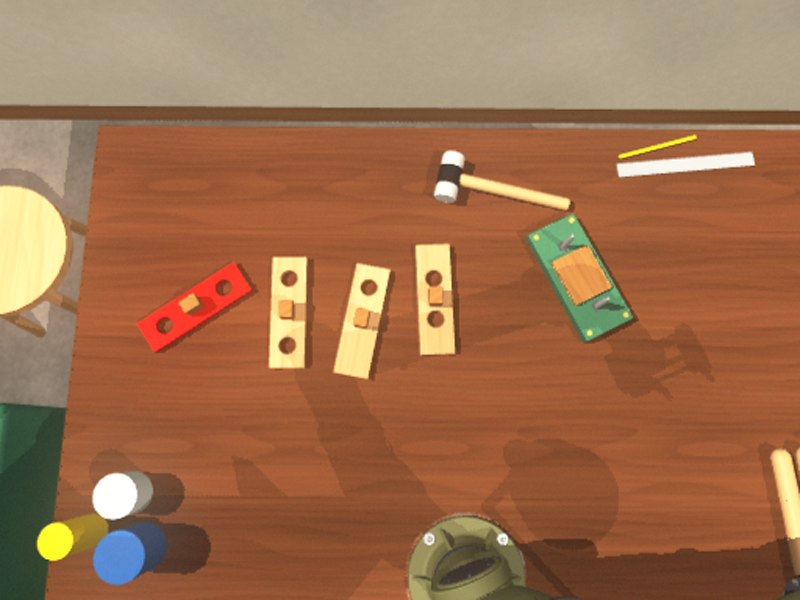

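View pics/scene0.png

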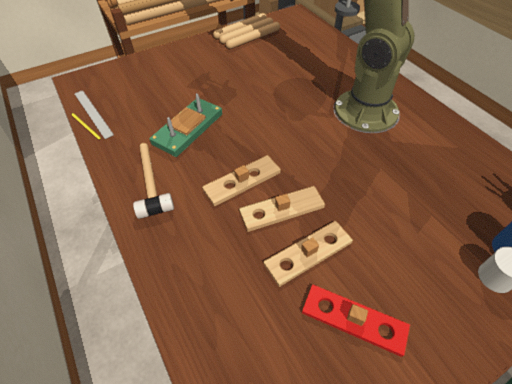

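The top view (800x600) shows the wide board at about (288,312) with holes at (289,278) and (287,345). The close board is at (435,300), the single-hole board at (362,320), the red look-alike at (195,305) and the press at (580,278). The scene view agrees. Next I measure the wide board and the press from both cameras.

```bash
cat > m.py <<'E'
from h import *
def rect(P,m):
    (c,s,a)=cv2.minAreaRect((P[m][:,:2]*1000).astype(np.float32)); return np.round(c,1),np.round(s,1),round(a,2)
def ring(P,m,c,yaw):  # residual helper: hole centres in board frame
    pass
if __name__=='__main__':
  for n in('top0','scene0'):
    d=dict(np.load(f'pics/{n}.npz')); P=cloud(d); rgb=d['pixels'].astype(int)
    X,Y,Z=P[...,0],P[...,1],P[...,2]
    print(n,'bench z',np.median(Z[(X>.45)&(X<.7)&(abs(Y)<.6)&(Z<.008)]).round(4))
    pale=(rgb[...,0]>150)&(rgb[...,2]>80)
    reg=(X>.3)&(X<.8)&(Y>.15)&(Y<.5)
    m=reg&(Z>.009)&(Z<.023)&(rgb[...,1]>rgb[...,0]*.7)
    k,lab,st,ce=cv2.connectedComponentsWithStats(m.astype(np.uint8))
    for i in range(1,k):
        if st[i,4]>150: print('board',st[i,4],rect(P,lab==i),np.median(Z[lab==i]).round(4))
    m=reg&(Z>.043)&(Z<.06)
    k,lab,st,ce=cv2.connectedComponentsWithStats(m.astype(np.uint8))
    for i in range(1,k):
        if st[i,4]>15: print('block',st[i,4],rect(P,lab==i),np.median(Z[lab==i]).round(4))
    pr=(X>.3)&(X<.9)&(Y<-.02)&(Y>-.5)
    g=pr&(rgb[...,1]>rgb[...,0]+20)&(Z>.02)&(Z<.036); print('base',g.sum(),rect(P,g),np.median(Z[g]).round(4))
    g2=pr&(Z>.037)&(Z<.047)&(rgb[...,0]>rgb[...,1]+30); print('stack',g2.sum(),rect(P,g2),np.median(Z[g2]).round(4))
    p=pr&(Z>.055)&(Z<.11)
    k,lab,st,ce=cv2.connectedComponentsWithStats(p.astype(np.uint8))
    for i in range(1,k):
        if st[i,4]>4: q=lab==i; print('post',st[i,4],P[q].mean(0).round(4),P[q].min(0).round(4),P[q].max(0).round(4))
E
python3 m.py
```

```text
top0 bench z -0.0003
board 1210 (array([508. , 358.5]), array([229.8,  71.4]), 0.96) 0.0159
board 1325 (array([492.1, 206.7]), array([ 70.8, 230.1]), 79.15) 0.0157
block 111 (array([506.9, 357.7]), array([35. , 28.3]), 2.73) 0.0513
block 108 (array([491.1, 206.3]), array([27.4, 36.1]), 77.06) 0.0518
base 1494 (array([ 584.9, -239.2]), array([248.8, 111.2]), 26.54) 0.0292
stack 769 (array([ 583.9, -239.4]), array([99.7, 87.4]), 26.88) 0.0416
post 26 [ 0.6449 -0.2073  0.0794] [ 0.6397 -0.2138  0.0552] [ 0.6505 -0.2038  0.1002]
post 26 [ 0.5199 -0.2689  0.0805] [ 0.5155 -0.2757  0.0581] [ 0.5256 -0.2648  0.0989]
scene0 bench z -0.0015
board 1480 (array([494.5, 206.1]), array([ 73.7, 230.6]), 79.25) 0.0144
board 1801 (array([511. , 358.1]), array([231.2,  72. ]), 0.66) 0.0144
block 123 (array([494.9, 207. ]), array([29.3, 36.2]), 80.65) 0.0501
block 158 (array([511.4, 358.5]), array([35.5, 28.1]), 0.71) 0.05
base 977 (array([ 587.1, -239.2]), array([253.9, 111. ]), 26.46) 0.0281
stack 498 (array([ 586.9, -240.6]), array([102.2,  86.3]), 26.28) 0.0405
post 37 [ 0.526  -0.2688  0.0766] [ 0.5203 -0.2739  0.0559] [ 0.5309 -0.2624  0.0981]
post 43 [ 0.6512 -0.2061  0.0769] [ 0.6448 -0.2111  0.0553] [ 0.6561 -0.2004  0.098 ]
```

move_arm(steps=[[0.353,0.451,0,0,0,-10,-1],[0.353,0.451,0,0,0,-10,-1],[0.353,0.451,0,0,0,-10,-1],[0.353,0.451,0,0,0,-10,-1],[0.353,0.451,0,0,0,-10,-1],[0.353,0.451,0,0,0,-10,-1],[0.353,0.451,0,0,0,-10,-1],[0.353,0.451,0,0,0,-10,-1],[0.353,0.451,0,0,0,-10,-1],[0.353,0.451,0,0,0,-10,-1],[0.353,0.451,0,0,0,-10,-1],[0.353,0.451,0,0,0,-10,-1],[0.353,0.451,0,0,0,-10,-1],[0.353,0.451,0,0,0,-10,-1],[0.353,0.451,0,0,0,-10,-1],[0.353,0.451,0,0,0,-10,-1]])

```text
time: 1.43
tool_pos: [0.6007, -0.1473, 0.2218]
tool_rot: [-3.121, -0.345, 0.001]
wrist_force: [-0.5, -0.9, 0.2]
gripper_width: 0.0871
grip_force: 0.0
```

move_arm(steps=[[-0.09,0.508,0,0,0,-11.5,-1],[-0.09,0.508,0,0,0,-11.5,-1],[-0.09,0.508,0,0,0,-11.5,-1],[-0.09,0.508,0,0,0,-11.5,-1],[-0.09,0.508,0,0,0,-11.5,-1],[-0.09,0.508,0,0,0,-11.5,-1],[-0.09,0.508,0,0,0,-11.5,-1],[-0.09,0.508,0,0,0,-11.5,-1],[-0.09,0.508,0,0,0,-11.5,-1],[-0.09,0.508,0,0,0,-11.5,-1],[-0.09,0.508,0,0,0,-11.5,-1],[-0.09,0.508,0,0,0,-11.5,-1],[-0.09,0.508,0,0,0,-11.5,-1],[-0.09,0.508,0,0,0,-11.5,-1],[-0.09,0.508,0,0,0,-11.5,-1],[-0.09,0.508,0,0,0,-11.5,-1],[-0.09,0.508,0,0,0,-11.5,-1],[-0.09,0.508,0,0,0,-11.5,-1]])

```text
time: 2.93
tool_pos: [0.5113, 0.3552, 0.2225]
tool_rot: [3.14, 0.017, 0.001]
wrist_force: [-0.3, -0.0, -0.3]
gripper_width: 0.0873
grip_force: 0.0
```

move_arm(steps=[[-0.002,0.003,-0.04,0,0,0,-1],[-0.002,0.003,-0.08,0,0,0,-1],[-0.002,0.003,-0.12,0,0,0,-1],[-0.002,0.003,-0.14,0,0,0,-1],[-0.002,0.003,-0.16,0,0,0,-1],[-0.002,0.003,-0.175,0,0,0,-1],[-0.002,0.003,-0.185,0,0,0,-1],[-0.002,0.003,-0.192,0,0,0,-1],[-0.002,0.003,-0.198,0,0,0,-1],[-0.002,0.003,-0.198,0,0,0,-1],[-0.002,0.003,-0.198,0,0,0,-1]])

```text
time: 3.85
tool_pos: [0.5084, 0.3608, 0.0252]
tool_rot: [-3.141, -0.022, -0.001]
wrist_force: [-0.5, 0.4, 0.5]
gripper_width: 0.087
grip_force: 0.0
```

move_arm(steps=[[0,0,0,0,0,0,1],[0,0,0,0,0,0,1],[0,0,0,0,0,0,1],[0,0,0,0,0,0,1],[0,0,0,0,0,0,1],[0,0,0,0,0,0,1],[0,0,0,0,0,0,1],[0,0,0,0,0,0,1],[0,0,0,0,0,0,1],[0,0,0,0,0,0,1],[0,0,0,0,0,0,1],[0,0,0,0,0,0,1]], squeeze=35)

```text
time: 4.85
tool_pos: [0.508, 0.3603, 0.0245]
tool_rot: [3.141, 0.023, -0.0]
wrist_force: [-0.2, -1.8, 1.0]
gripper_width: 0.0277
grip_force: 35.0
```

Gripped at 28 mm, as expected. Now I lift, then check the board in the hand.

move_arm(steps=[[0,0,0.01,0,0,0,1],[0,0,0.025,0,0,0,1],[0,0,0.05,0,0,0,1],[0,0,0.08,0,0,0,1],[0,0,0.11,0,0,0,1],[0,0,0.14,0,0,0,1],[0,0,0.16,0,0,0,1],[0,0,0.17,0,0,0,1],[0,0,0.17,0,0,0,1],[0,0,0.17,0,0,0,1]])

```text
time: 5.68
tool_pos: [0.5078, 0.3607, 0.1947]
tool_rot: [3.142, 0.023, 0.001]
wrist_force: [-0.2, -0.5, -2.2]
gripper_width: 0.0275
grip_force: 35.0
```

move_arm(steps=[[0.077,-0.598,0,0,0,25.7,1],[0.077,-0.598,0,0,0,25.7,1],[0.077,-0.598,0,0,0,25.7,1],[0.077,-0.598,0,0,0,25.7,1],[0.077,-0.598,0,0,0,25.7,1],[0.077,-0.598,0,0,0,25.7,1],[0.077,-0.598,0,0,0,25.7,1],[0.077,-0.598,0,0,0,25.7,1],[0.077,-0.598,0,0,0,25.7,1],[0.077,-0.598,0,0,0,25.7,1],[0.077,-0.598,0,0,0,25.7,1],[0.077,-0.598,0,0,0,25.7,1],[0.077,-0.598,0,0,0,25.7,1],[0.077,-0.598,0,0,0,25.7,1],[0.077,-0.598,0,0,0,25.7,1],[0.077,-0.598,0,0,0,25.7,1],[0.077,-0.598,0,0,0,25.7,1],[0.077,-0.598,0,0,0,25.7,1],[0.077,-0.598,0,0,0,25.7,1],[0.077,-0.598,0,0,0,25.7,1]])

```text
time: 7.35
tool_pos: [0.5851, -0.235, 0.1941]
tool_rot: [-3.056, -0.726, 0.001]
wrist_force: [0.4, -0.4, -2.0]
gripper_width: 0.0279
grip_force: 35.0
```

```bash
cat > b.py <<'E'
from m import *
import sys
def look(tag):
  o=arm.get_obs(); print(o['time'],o['tool_pos'].round(4),o['tool_rot'].round(3),o['wrist_force'].round(1),o['gripper_width'])
  for n in('top','scene'):
    d=grab(n,n+tag); P=cloud(d); rgb=d['pixels'].astype(int); X,Y,Z=np.moveaxis(P,-1,0); zt=o['tool_pos'][2]
    pale=(rgb[...,0]>170)&(rgb[...,1]>rgb[...,0]*.75)&(rgb[...,2]>rgb[...,0]*.4)&(rgb[...,2]<rgb[...,0]*.85)
    q=pale&(X>.4)&(X<.8)&(Y<0)&(Y>-.45)&(abs(Z-zt+.0085)<.012)
    print(n,q.sum(),rect(P,q),np.median(Z[q]).round(4))
    A=np.c_[P[q][:,:2]-P[q][:,:2].mean(0),np.ones(q.sum())]; print(' slopes',np.linalg.lstsq(A,P[q][:,2],rcond=None)[0].round(4))
look(sys.argv[1])
a=cv2.imread(f'pics/scene{sys.argv[1]}.png'); cv2.imwrite(f'pics/s{sys.argv[1]}.png',cv2.resize(a[60:240,90:330],(800,600),interpolation=cv2.INTER_CUBIC))
E
python3 b.py 1
```

```text
7.35 [ 0.5851 -0.235   0.1941] [-3.056e+00 -7.260e-01  1.000e-03] [ 0.4 -0.4 -2. ] 0.027868430865626546
top 1043 (array([ 585.3, -233.2]), array([230. ,  73.3]), 26.26) 0.1849
 slopes [ 0.0074 -0.0144  0.1847]
scene 827 (array([ 588.9, -234.1]), array([230.6,  75.8]), 25.9) 0.184
 slopes [ 0.0162 -0.0356  0.1832]
```

View pics/s1.png

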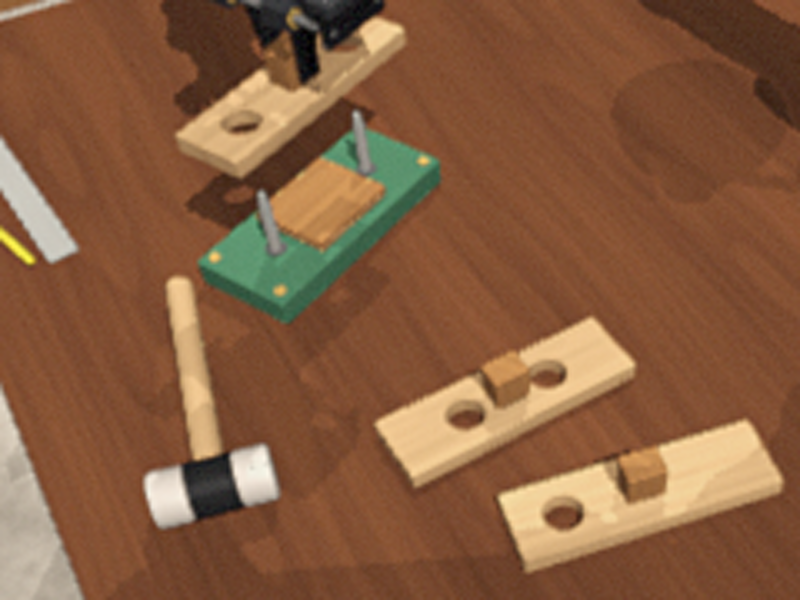

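The crop shows the board held level above the press, with the hole at (240,123) and post tips at (262,195) and (357,115). It needs about -1 mm in x and -5.5 mm in y. I correct that, go down to just above the tips, and re-measure.

move_arm(steps=[[-0.001,-0.0055,0,0,0,0.4,1],[-0.001,-0.0055,-0.015,0,0,0.4,1],[-0.001,-0.0055,-0.03,0,0,0.4,1],[-0.001,-0.0055,-0.045,0,0,0.4,1],[-0.001,-0.0055,-0.055,0,0,0.4,1],[-0.001,-0.0055,-0.06,0,0,0.4,1],[-0.001,-0.0055,-0.06,0,0,0.4,1],[-0.001,-0.0055,-0.06,0,0,0.4,1]])

```text
time: 8.12
tool_pos: [0.5842, -0.2429, 0.135]
tool_rot: [3.055, 0.732, 0.001]
wrist_force: [-0.8, 0.4, -1.6]
gripper_width: 0.0276
grip_force: 35.0
```

```bash
python3 b.py 2
```

```text
8.1167 [ 0.5842 -0.2429  0.135 ] [3.055e+00 7.320e-01 1.000e-03] [-0.8  0.4 -1.6] 0.02763793786800644
top 957 (array([ 584.2, -241.4]), array([229.9,  72.9]), 26.88) 0.1259
 slopes [ 0.0055 -0.0125  0.1255]
scene 766 (array([ 587.1, -241.6]), array([232.7,  74. ]), 26.56) 0.1251
 slopes [ 0.0187 -0.029   0.1243]
```

View pics/s2.png

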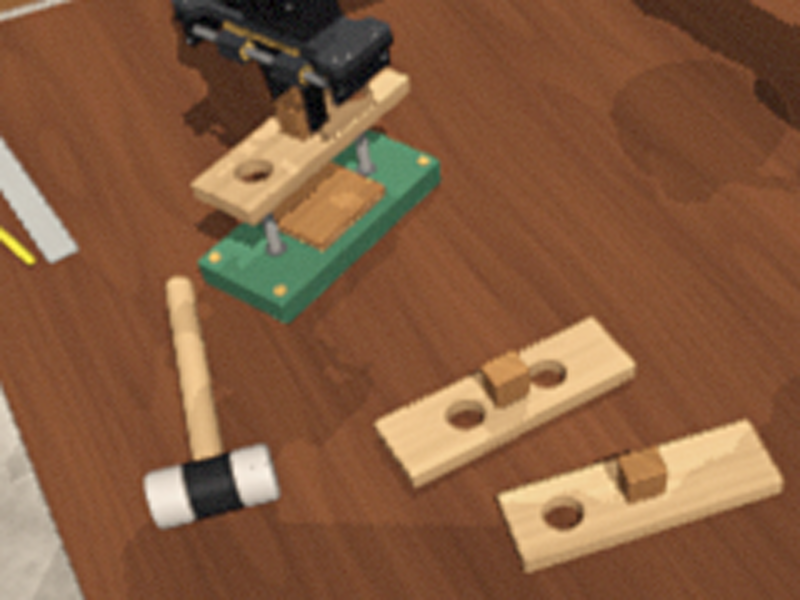

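The board sits just above both tips, with the near hole at (252,170). It is within about 2 mm of the press centre against 12 mm of clearance, so I continue down.

move_arm(steps=[[0,0.002,-0.004,0,0,0,1],[0,0.002,-0.01,0,0,0,1],[0,0.002,-0.017,0,0,0,1],[0,0.002,-0.024,0,0,0,1],[0,0.002,-0.031,0,0,0,1],[0,0.002,-0.038,0,0,0,1],[0,0.002,-0.045,0,0,0,1],[0,0.002,-0.052,0,0,0,1],[0,0.002,-0.058,0,0,0,1],[0,0.002,-0.062,0,0,0,1],[0,0.002,-0.062,0,0,0,1],[0,0.002,-0.062,0,0,0,1]])

```text
time: 9.22
tool_pos: [0.584, -0.2407, 0.0724]
tool_rot: [-3.055, -0.731, 0.0]
wrist_force: [1.2, 0.3, -1.6]
gripper_width: 0.0278
grip_force: 35.0
```

```bash
python3 b.py 3
```

```text
9.2167 [ 0.584  -0.2407  0.0724] [-3.055 -0.731  0.   ] [ 1.2  0.3 -1.6] 0.02782717461835422
top 821 (array([ 583.9, -239.2]), array([229.8,  73.1]), 26.95) 0.063
 slopes [ 0.0014 -0.008   0.0628]
scene 669 (array([ 588.1, -239.1]), array([231.8,  74. ]), 27.06) 0.0623
 slopes [ 0.0187 -0.0315  0.0617]
```

View pics/s3.png

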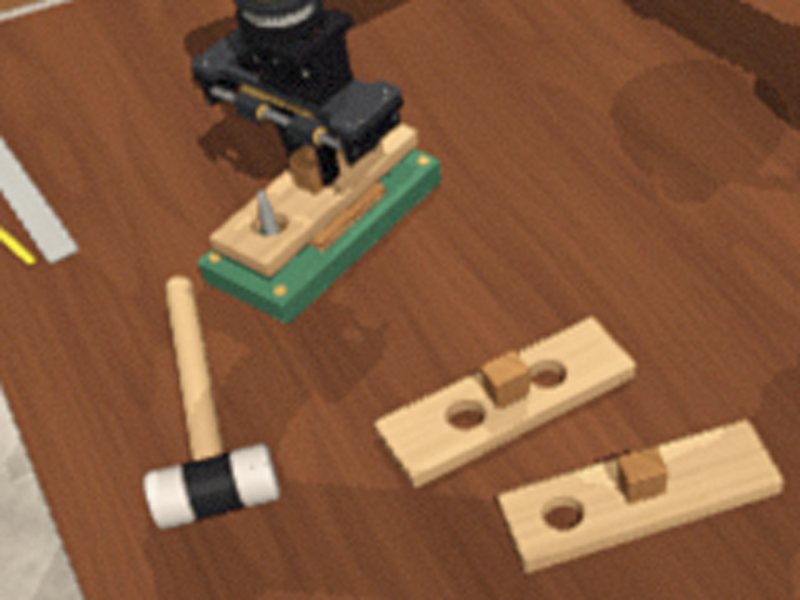

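The near post comes up through the hole at (267,222). The board top is at 63 mm, about 5 mm above seating, so I lower gently.

move_arm(steps=[[0,0,-0.001,0,0,0,1],[0,0,-0.002,0,0,0,1],[0,0,-0.003,0,0,0,1],[0,0,-0.004,0,0,0,1],[0,0,-0.005,0,0,0,1],[0,0,-0.005,0,0,0,1],[0,0,-0.005,0,0,0,1]])

```text
time: 9.9
tool_pos: [0.5839, -0.2407, 0.0675]
tool_rot: [-3.055, -0.731, 0.0]
wrist_force: [-0.1, 0.3, -1.6]
gripper_width: 0.0279
grip_force: 35.0
```

move_arm(steps=[[0,0,-0.0005,0,0,0,1],[0,0,-0.001,0,0,0,1],[0,0,-0.001,0,0,0,1],[0,0,-0.001,0,0,0,1]])

```text
time: 10.23
tool_pos: [0.584, -0.2407, 0.0666]
tool_rot: [3.055, 0.732, -0.0]
wrist_force: [0.2, -0.1, -1.1]
gripper_width: 0.028
grip_force: 35.0
```

Contact is beginning, so I release and rise straight up.

move_arm(steps=[[0,0,-0.0005,0,0,0,1],[0,0,-0.0005,0,0,0,0],[0,0,-0.0005,0,0,0,0],[0,0,-0.0005,0,0,0,0],[0,0,-0.0005,0,0,0,0],[0,0,-0.0005,0,0,0,0],[0,0,-0.0005,0,0,0,0]])

```text
time: 10.82
tool_pos: [0.584, -0.2408, 0.0661]
tool_rot: [3.055, 0.732, 0.0]
wrist_force: [-0.2, -0.5, 0.0]
gripper_width: 0.0431
grip_force: 0.0
```

move_arm(steps=[[0,0,0.005,0,0,0,0],[0,0,0.015,0,0,0,0],[0,0,0.03,0,0,0,0],[0,0,0.06,0,0,0,0],[0,0,0.09,0,0,0,0],[0,0,0.13,0,0,0,0],[0,0,0.16,0,0,0,0],[0,0,0.18,0,0,0,0],[0,0,0.18,0,0,0,0],[0,0,0.18,0,0,0,0]])

```text
time: 11.65
tool_pos: [0.5849, -0.2409, 0.2486]
tool_rot: [3.053, 0.731, 0.005]
wrist_force: [-0.5, -0.3, -0.2]
gripper_width: 0.0435
grip_force: 0.0
```

```bash
sed -i "s/zt=o\['tool_pos'\]\[2\]/zt=.0665/" b.py; python3 b.py 4
```

```text
11.65 [ 0.5849 -0.2409  0.2486] [3.053 0.731 0.005] [-0.5 -0.3 -0.2] 0.04352640575711548
top 1176 (array([ 584.9, -240.3]), array([230. ,  76.7]), 27.5) 0.0573
 slopes [ 0.0078 -0.0108  0.0571]
scene 819 (array([ 588.1, -240.5]), array([232.7,  76.2]), 26.45) 0.0561
 slopes [ 0.0152 -0.0256  0.0557]
```

View pics/s4.png

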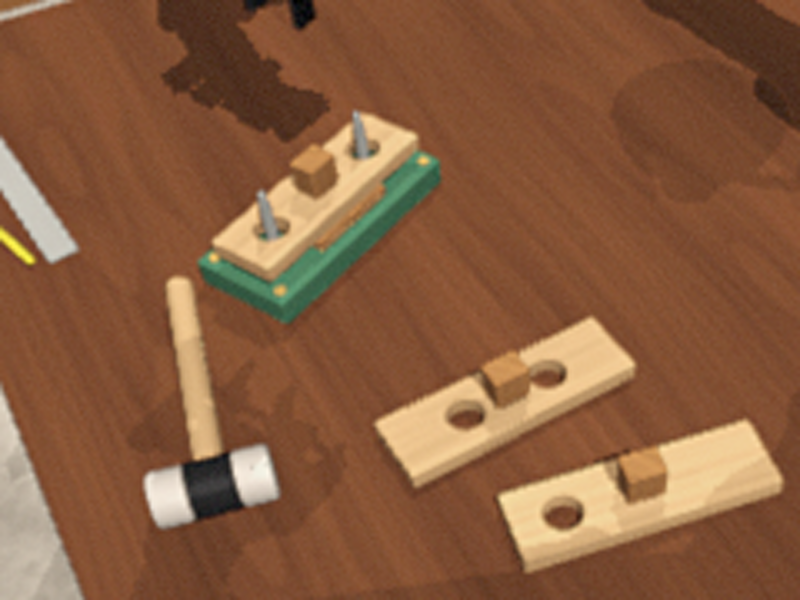

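Both posts stand through the holes at (270,225) and (360,145). The board lies flat with its top at 57–58 mm, the gripper is clear, and the other boards have not moved.

```bash
python3 -c "from cell import arm; print(arm.hand_in())"
```

```text
the job is handed in; nothing more can be done
None
```

The wide clamping board is threaded over both posts and lies flat on the stack, released; the other boards were left where they were, and the job is handed in after about 12 s of the 40 s allowed.

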